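# Wedge a sagging closet shelf up level under its keeper brackets

### The arm

A 6-joint arm with a two-finger parallel gripper is mounted at the origin on the work surface. World frame = base frame: x ahead of the robot, y to its left, z up, the work surface at z = 0. Lengths are in mm, angles in degrees, forces in N, time in s.
With the tool pointing down it reaches from about 300 to 850 mm from the base axis. Payload 4.2 kg.
Tool frame: the origin (TCP) lies on the centre line of the jaws, within the pads' length; the fingertips stand 11 mm ahead of it and the grasp point (between the pads) lies 8 mm behind it; z points along the fingers, y is the line along which they close (so a half turn about z gives the same grasp; the last joint's range is limited). The gripper opens to 91 mm and grips with 3 to 60 N. Pads are 32 mm wide; open, the fingers measure 118 mm over their backs; the gripper's body (76 mm by 178 mm) begins 60 mm behind the grasp point.
Start: joints at [-75.459, 18.312, 89.639, -0, 72.044, -1.146], TCP at [155.478, -553.596, 224.976] pointing down, gripper open.
Joint ranges: [-177.97, 177.97], [-48.28, 115.42], [12.27, 149.76], [-77.06, 257.06], [2.81, 150.46], [-146.56, 146.56]. Speed limits (degrees/s): [147.25, 147.25, 180, 180, 180, 180].

### API

Orientations are given as [roll, pitch, yaw] about the fixed x, y, z axes, in that order (R = Rz(yaw) Ry(pitch) Rx(roll)).
In Python, from workcell import env, grab_frame, camera_model, models gives the robot as it stands.
- The arm moves only by the shell command python3 -m crank 'ROWS' [FORCE]. ROWS is text: rows parted by semicolons, each of 7 numbers parted by spaces: the closure, from -1 (fully open) to 1 (shut), so that 0 is half open, then the shift along the tool's x, y, z in mm, then the turn, a rotation vector about the tool's x, y, z in degrees. A call has 1 to 10 rows; each row shifts and turns the commanded pose from where the row before left it, along the tool's axes as they then stand; what a row does not reach is not made up. A row lasts 1/8 s, in which the tool goes at most 62.5 mm and 10.7 degrees, less where a joint would pass 70% of its speed; a pose out of reach is approached as far as the arm can. A call is refused whole if a number of a shift passes 62.5 or a number of a turn 10.7, either way. A call with a gripper value outside its range is refused whole. The fingers move at their own pace and stop on an object; FORCE is the grip in N (left out, the last holds). Time passes only in rows, so rows that do not move let the fingers close. It gives the time, the measured TCP pose, the force, the opening and the grip force at its end, in the units of the state.
- env.state(): the state, without advancing time (a new reading comes with each control period).
- grab_frame(name): name is "side" or "top" or "wrist"; returns the picture (384x512x3 uint8, blue, green, red); there is no depth.
- camera_model(name): a dict with "K" (3x3 intrinsics, pixels), "R" (3x3) and "t" (3): a world point X has camera coordinates R X + t; the wrist camera has in their place "mount" (4x4, takes a point from camera to tool coordinates, whose origin is the TCP and whose axes are the flange's). Camera axes: x right, y down, z forward; pixel columns grow to the right and rows downward; lengths in mm; the calibration is good to about 2 mm. The wrist camera is an equidistant fisheye: a pixel r from the principal point sees the ray r / f radians off the axis. A picture is of the moment at which its call begins: read the wrist's pose just before it. camera_model takes no time and is no camera call.
- env.job_done(): hands the job in; it is judged then, once.
Trained networks look in the newest picture that a camera, given by its name, has taken for a name from the list of things; names that differ only in an ending like _2 or _b are one class to them, and where a whole thing is asked for, a point or a joint stands for the part that bears it (a point fixed in the world has none). Each returns a list of dicts, best first, with "p" (0 to 1); they miss things now and then, are a little off and sometimes report something else, mostly with a low value. They report only what shows in the picture. A call takes as long as a camera call. They do not tell look-alikes from the thing itself.
- models.search_frame(name, camera): "point" ([x, y, z] in mm, in world coordinates, good to about 4 mm: the middle of the surface that is visible of it).
The state is a dict: "time_s": time; "qpos": joint angles; "qvel": joint speeds; "effort": joint torques, N m; "ee_pos": TCP position; "ee_rot": TCP orientation; "force": force on the tool from outside, world axes, zero at the start; "torque": the same for the moment, N m; "gripper_width": finger opening in mm; "gripper_force": force on a finger pad.
Only numpy, scipy, OpenCV 4.12 (cv2) and the standard library are available. Lean on these libraries where they do the work, as an engineer would, in place of code of your own. Each camera call takes 0.05 s, during which the arm holds its last target. There are 200 camera calls.

### The job

The free end of the white closet shelf has sagged onto its pins. Take the big wooden wedge, lay it on the ledge under that end, and push it in thin end first, square to the edge and midway between the two uprights, until the shelf is level and pressed snugly, but not forced, up against both keeper brackets. Leave the wedge gripped there by itself, and leave everything else where it is.

Things in the scene. Friction and masses are not known exactly. Their poses are not given: they have to be found in the camera images.
- unit: the fixed shelf bay, white laminate, on the bench. Origin on the bench straight below the middle of the shelf's free end; z up; +y along the shelf from its free end to the hinged end 360 mm away (the way the wedge is pushed in); x along the free edge. Two 20 mm square aluminium uprights stand at x = -140 and +140 mm, y = -22 mm, up to 253 mm above the bench
- ledge (a point): the ledge below the free end, the flat veneered wooden cap on a double panel, 310 mm along unit x and from y = -60 to +60 mm in unit: this point is the middle of the half left free outside the shelf, at the nominal height of 160 mm above the bench. The real top is up to 4 mm higher or lower from bay to bay; this point does not show it. Beyond the ledge, under the shelf, is clear space
- keeper_a (a point): one of the two keepers, steel angle brackets screwed to the uprights: the underside of its thin plastic pad, 194 mm above the bench, which the top of the level shelf just touches. The bracket reaches 35 mm in over the shelf, top 199 mm there and 234 mm at the upright
- keeper_b (a point): the other keeper, alike. The shelf rests on the wedge with about 5 to 7 N by weight alone; once it meets the keepers it is stiff: the load grows by about 10 N for each mm that the wedge itself goes farther in. Snug is 10 to 20 N of load on the wedge; the keepers' screws give above 24 N
- shelf (a joint): tilt of the white shelf board (300 mm along unit x, 360 mm along unit y, 16 mm thick, about 1 kg) about its hinged end, rad: -0.025 sagged on its pins, 0 level and up against both keepers, which let it go no farther
- shelf_edge (a point): the middle of the lower edge of the shelf's free end, where the wedge goes under: about 169 mm above the bench when sagged, 178 mm when level. Shelf and ledge are smooth (friction about 0.3): pushing the wedge in takes about 0.8 times the load on it
- shim: the big beech wedge, 170 mm long, 30 mm wide, 3 mm thick at the tip and 30.2 mm at the butt, tapering evenly (1.6 mm of height per 10 mm), about 65 g. Origin in the middle of its flat underside; its x runs to the thin tip (85 mm), z up when it lies flat. Starts flat on a dark work mat 3 mm thick
- shim_tip (a point): the middle of the lower edge of the big wedge's thin end
- thin_wedge: a small beech wedge, 90 x 30 mm, 2 to 8 mm thick, too thin for this job; leave it. Origin in the middle of its underside, x to its tip
- packer: a flat beech packer, 110 x 30 x 9 mm, not tapered; leave it. Origin in the middle of its underside
- level: an aluminium spirit level 26 x 230 x 44 mm, standing on the shelf along its length; leave it. Origin in the middle of its underside
- shoe_a: a grey sport shoe, 265 x 100 x 95 mm, on the base board under the shelf. Origin in the middle of its sole
- shoe_b: the other shoe, beside it
- brush: a wooden shoe brush with black bristles, 160 x 48 x 46 mm, on the bench. Origin in the middle of its underside
- screwdriver: a screwdriver lying on the bench
- tape: a tape measure, 70 x 40 x 51 mm, on the bench. Origin in the middle of its underside
- screw_tub: a round grey tub, 80 mm wide, 50 mm high, on the bench. Origin in the middle of its underside
Not all that is in view belongs to the job. There is more than one size of the shim; the job needs the larger.

How it is judged (in metres and radians):
On the way, in this order (a step that is already met when the one before it is completed fails the run):
1. the wedge's thin end has gone in between the ledge and the edge of the still sagging shelf (y of shim_tip in the frame of unit above 0.008 m and z of shim_tip in the frame of unit between 0.151 and 0.172 m and x of shim_tip in the frame of unit between -0.06 and 0.06 m and value of joint shelf below -0.012 rad), for 0.1 s.
2. pushed farther in, the wedge has lifted the shelf to level (value of joint shelf above -0.004 rad and contact force between shim and shelf above 4 N), for 0.2 s.
At the end, for the whole second after the job is handed in: The shelf is level (tilt between -0.003 and 0.008 rad) and the big wedge, at rest under the middle 100 mm of its free edge, square to it within 0.2 rad and at least 50 mm in, carries 9 to 22 N, so that the shelf is snug against both keepers (value of joint shelf between -0.003 and 0.008 rad and contact force between shim and shelf between 9 and 22 N and y of shim_tip in the frame of unit above 0.05 m and x of shim in the frame of unit between -0.05 and 0.05 m and angle between the x axis of shim and the y axis of unit, either way round below 0.2 rad and linear speed of shim below 0.01 m/s); the robot touches nothing.
It fails at once if the wedge is forced: over 24 N between it and the shelf (contact force between shim and shelf above 24 N).
It fails at once if another thing is moved by more than 25 mm (distance of any of thin_wedge, packer, level, shoe_a, shoe_b, brush, screwdriver, tape, screw_tub from where it was at the start of the episode above 0.025 m).
It also fails if it takes over 72 s, if anything falls off the work surface, if the arm or the gripper's body presses on something with over 40 N, if the wrist force passes 120 N, or if a joint passes its speed limit or range.

## Working session

There is one attempt and no reset: what is moved stays moved. The work goes in short steps, Python scripts to look and compute and a shell command to move; the robot and the scene stay as the last step left them, time stands still between calls to the robot, and variables do not carry over. Pictures are saved under pics/ and viewed, at most 10 in all, crops included, and the job is handed in when it is done.

```bash
ls; mkdir -p pics; python3 - <<'E'
from workcell import env, grab_frame, camera_model, models
import cv2, numpy as np
s=env.state(); print(s['time_s'],s['ee_pos'],s['ee_rot'],s['gripper_width'],s['force'])
for c in ['side','top','wrist']:
    im=grab_frame(c); cv2.imwrite(f'pics/{c}0.png',im)
    for n in ['shim','thin_wedge','packer','unit','shelf','level','keeper_a','ledge']:
        try: print(c,n,[(np.round(d['point']).astype(int).tolist(),round(d['p'],2)) for d in models.search_frame(n,c)][:4])
        except Exception as e: print(c,n,e)
    m=camera_model(c); print({k:np.round(v,3).tolist() for k,v in m.items() if hasattr(v,'__len__') and not isinstance(v,str)})
a=np.vstack([cv2.imread('pics/side0.png'),cv2.imread('pics/top0.png')])
cv2.imwrite('pics/both.png',np.hstack([cv2.imread('pics/side0.png'),cv2.imread('pics/top0.png')])[:, :])
E
```

```text
pics
0.0 [ 155.34610849 -553.11745983  224.12499345] [-1.79898799e+02 -2.63493865e-05  1.56868917e+01] 91.52072492713054 [-0.12413842  0.39338511  0.57372716]
side shim [([236, -402, 10], 0.77), ([553, -268, 20], 0.66)]
side thin_wedge [([459, -276, 8], 0.51)]
side packer [([362, -236, 13], 0.78)]
side unit [([587, 312, 191], 0.8)]
side shelf [([614, 275, 188], 0.96), ([506, 367, 59], 0.43)]
side level [([564, 290, 229], 0.64)]
side keeper_a [([587, 312, 188], 0.87)]
side ledge [([588, 315, 186], 0.76), ([610, 270, 189], 0.16)]
{'K': [[384.757, 0.0, 252.938], [0.0, 384.757, 193.735], [0.0, 0.0, 1.0]], 'R': [[-0.927, -0.374, 0.009], [-0.254, 0.611, -0.75], [0.275, -0.697, -0.662]], 't': [440.96, 222.012, 1090.117]}
top shim [([552, -276, 20], 0.91), ([228, -403, 10], 0.88), ([617, 235, 189], 0.69)]
top thin_wedge [([454, -274, 8], 0.86)]
top packer [([360, -242, 6], 0.61)]
top unit [([619, 244, 190], 0.94), ([456, -276, 8], 0.5)]
top shelf [([618, 234, 188], 0.57)]
top level [([562, 267, 234], 0.74), ([456, -275, 11], 0.44)]
top keeper_a [([613, 236, 188], 0.79), ([553, -277, 19], 0.54)]
top ledge [([620, 237, 189], 0.93), ([454, -278, 10], 0.64), ([715, -220, 44], 0.19)]
{'K': [[498.503, 0.0, 254.486], [0.0, 498.503, 190.346], [0.0, 0.0, 1.0]], 'R': [[-0.03, -1.0, -0.01], [-0.995, 0.03, -0.099], [0.099, 0.007, -0.995]], 't': [4.349, 476.781, 1515.157]}
wrist shim [([231, -406, 14], 0.9)]
wrist thin_wedge [([343, -282, 12], 0.56)]
wrist packer [([345, -279, 13], 0.7)]
wrist unit []
wrist shelf []
wrist level []
wrist keeper_a []
wrist ledge []
{'K': [[297.319, 0.0, 256.766], [0.0, 297.319, 197.315], [0.0, 0.0, 1.0]], 'mount': [[-0.0, -0.964, -0.266, 75.05], [1.0, 0.0, -0.0, 0.061], [0.0, -0.266, 0.964, -158.31], [0.0, 0.0, 0.0, 1.0]]}
```

View pics/side0.png

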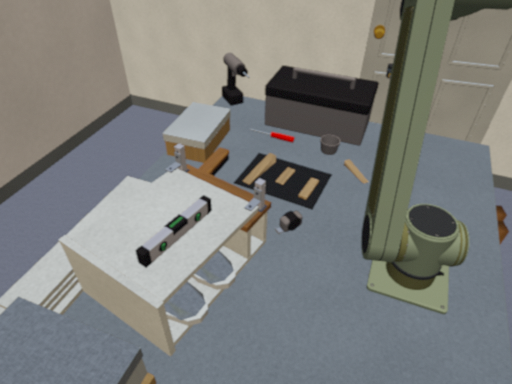

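View pics/top0.png

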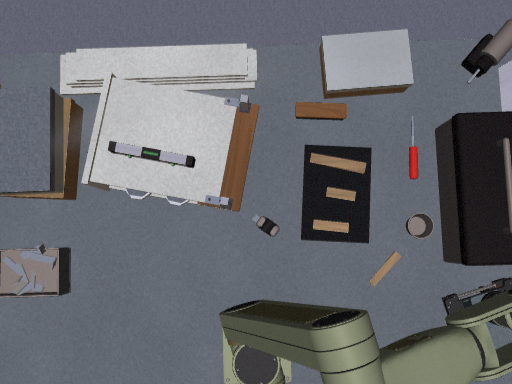

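The mat holds a long piece at top (338,163), the thin wedge at (341,194) and the packer at (331,226). Another strip lies off the mat at (385,268), and the brush is at (321,111). The big wedge on the mat should be the one at (338,163). I'll crop in close on it and on the ledge.

```bash
python3 - <<'E'
import cv2,numpy as np
t=cv2.imread('pics/top0.png')
a=cv2.resize(t[140:190,300:375],None,fx=5.2,fy=5.2,interpolation=cv2.INTER_CUBIC)
b=cv2.resize(t[85:220,190:270],None,fx=4.4,fy=4.4,interpolation=cv2.INTER_CUBIC)
h=600;c=np.zeros((h,a.shape[1]+b.shape[1],3),np.uint8)
c[:a.shape[0],:a.shape[1]]=a;c[:b.shape[0],a.shape[1]:]=b[:h]
w=cv2.imread('pics/wrist0.png'); s=cv2.imread('pics/side0.png')[145:195,225:300]
s=cv2.resize(s,None,fx=5.2,fy=5.2,interpolation=cv2.INTER_CUBIC); c[300:300+260,:390]=s
cv2.imwrite('pics/crop1.png',c);print(c.shape)
E
cat > h.py <<'E'
import numpy as np,cv2
from workcell import env, grab_frame, camera_model, models
from scipy.spatial.transform import Rotation as Ro
def pose():
    s=env.state(); return Ro.from_euler('xyz',s['ee_rot'],degrees=True).as_matrix(),np.array(s['ee_pos'])
def plane(o,d,z): return o+d*((z-o[2])/d[2])
def px(c,u,v,z,P=None):
    m=camera_model(c);K=m['K']
    if c!='wrist':
        R=np.array(m['R']);t=np.array(m['t']);d=R.T@np.array([(u-K[0][2])/K[0][0],(v-K[1][2])/K[1][1],1]);return plane(-R.T@t,d,z)
    x,y=u-K[0][2],v-K[1][2];r=np.hypot(x,y)+1e-9;th=r/K[0][0]
    d=np.array([np.sin(th)*x/r,np.sin(th)*y/r,np.cos(th)]);M=np.array(m['mount']);R,p=P
    return plane(R@M[:3,3]+p,R@M[:3,:3]@d,z)
def proj(c,X,P=None):
    m=camera_model(c);K=np.array(m['K'])
    if c!='wrist':
        q=K@(np.array(m['R'])@X+m['t']);return q[:2]/q[2]
    M=np.array(m['mount']);R,p=P
    q=M[:3,:3].T@(R.T@(np.array(X)-p)-M[:3,3]);r=np.hypot(q[0],q[1]);th=np.arctan2(r,q[2])
    return np.array([K[0,2],K[1,2]])+K[0,0]*th*q[:2]/(r+1e-9)
E
```

```text
(600, 742, 3)
```

View pics/crop1.png

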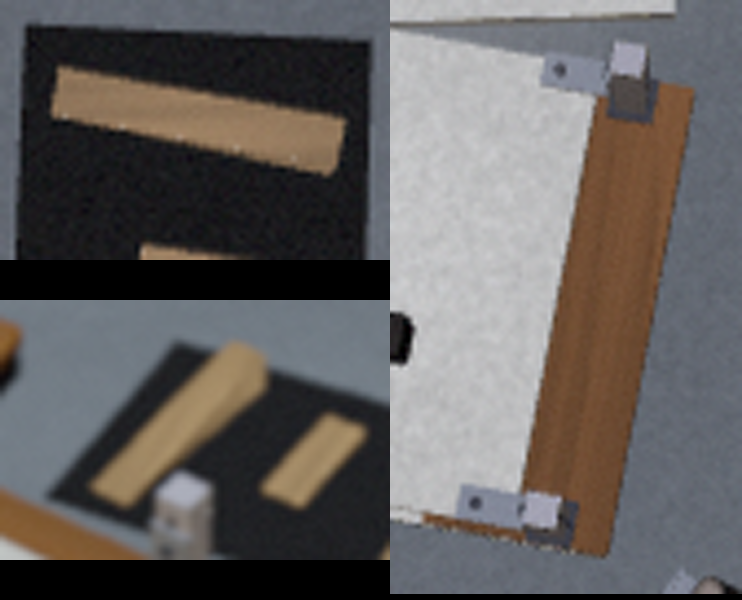

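```bash
python3 - <<'E'
from h import *
f=lambda u,v,z:np.round(px('top',u,v,z),1)
T=[f(311,152.9,6),f(309.8,162.7,6)];B=[f(366.3,162.7,33),f(364,173.7,33)]
print('tip',T,'butt',B)
t=np.mean(T,0);b=np.mean(B,0);d=(t-b)[:2];print('mid',(t+b)/2,'len',np.hypot(*d),'yaw',np.degrees(np.arctan2(d[1],d[0])))
for n,A,C in [('ledge',f(259.1,105,160),f(239.5,211.4,160)),('shelf',f(237.3,106.6,185),f(220,196.4,185))]:
    d=(A-C)[:2];print(n,A,C,(A+C)/2,np.hypot(*d),'xaxis yaw',np.degrees(np.arctan2(d[1],d[0])))
for P in [[587,312,188]]: pass
E
```

```text
tip [array([ 591.2, -190.9,    6. ]), array([ 560.3, -185.8,    6. ])] butt [array([ 550.7, -356.6,   33. ]), array([ 516.9, -347.8,   33. ])]
mid [ 554.775 -270.275   19.5  ] len 169.13493134181363 yaw 75.63921948654189
ledge [707.9 -31.4 160. ] [405.1  32.8 160. ] [556.5   0.7 160. ] 309.5310646768753 xaxis yaw -11.970645288795483
shelf [698.4  30.2 185. ] [446.7  84.5 185. ] [572.55  57.35 185.  ] 257.4905435156794 xaxis yaw -12.174017198291581
```

```bash
python3 -m crank '-1 42 -11 2 0 0 0;-1 43 -11 4 0 0 0;-1 43 -11 4 0 0 0;-1 43 -11 4 0 0 0;-1 43 -11 4 0 0 0;-1 43 -11 4 0 0 0;-1 43 -11 4 0 0 0;-1 43 -11 4 0 0 0;-1 43 -11 4 0 0 0;-1 42 -9 4 0 0 0' && python3 -m crank '-1 0 0 0 0 0 -10;-1 0 0 0 0 0 -10;-1 0 0 0 0 0 -10;-1 0 0 0 0 0 -10;-1 0 0 0 0 0 -10;-1 0 0 0 0 0 -10;-1 0 0 0 0 0 0'
python3 - <<'E'
from h import *
P=pose(); im=grab_frame('wrist'); s=env.state(); print(s['time_s'],P[1],s['ee_rot'],s['qpos'])
print(models.search_frame('shim','wrist'))
for X in [[591.2,-190.9,6],[560.3,-185.8,6],[550.7,-356.6,33],[516.9,-347.8,33]]:
    q=proj('wrist',np.array(X),P); print(q); cv2.circle(im,tuple(int(round(v)) for v in q),2,(0,0,255),-1)
cv2.imwrite('pics/w1.png',im)
E
```

```text
time_s: 2.6
ee_pos: [539.6, -333.0, 186.9]
ee_rot: [180.0, -0.0, 15.7]
force: [-0.1, 0.0, 0.6]
gripper_width: 90.8
gripper_force: 0.0
time_s: 3.48
ee_pos: [538.4, -333.9, 186.9]
ee_rot: [180.0, 0.0, 75.6]
force: [0.1, 0.3, -0.7]
gripper_width: 91.2
gripper_force: 0.0
3.525 [ 538.36982222 -333.9027401   186.92576048] [1.79998567e+02 4.04109863e-03 7.55158428e+01] [-3.28462047e+01  2.49554149e+01  8.48892605e+01 -3.59745824e-03
  7.01526911e+01 -1.83608263e+01]
[{'point': [560.5, -268.5, 23.3], 'p': 0.87}]
[270.66633502  51.39205416]
[242.91061857  53.7061822 ]
[272.87402057 204.22609532]
[241.04611002 204.13032975]
```

View pics/w1.png

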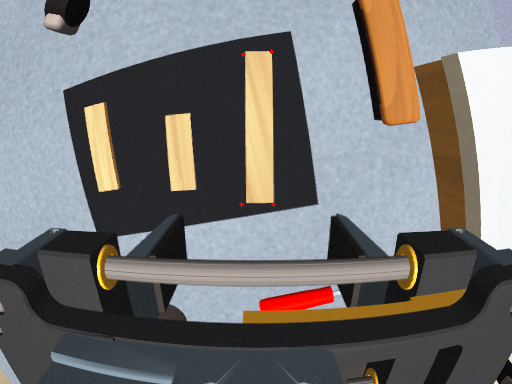

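The image shows the big wedge under the jaws at columns 245–273, rows 51–203, within 2 px of the projected corners. The shorter thin wedge is at (180,152) and the packer at (102,147). I'll descend and grip.

```bash
python3 -m crank '-0.5 0 0 30 0 0 0;-0.5 0 0 35 0 0 0;-0.5 0 0 35 0 0 0;-0.5 0 0 30 0 0 0;-0.5 0 0 20 0 0 0;-0.5 0 0 13 0 0 0;-0.5 0 0 6 0 0 0;-0.5 0 0 0 0 0 0' 40 && python3 -m crank '1 0 0 0 0 0 0;1 0 0 0 0 0 0;1 0 0 0 0 0 0;1 0 0 0 0 0 0;1 0 0 0 0 0 0;1 0 0 0 0 0 0' 40
```

```text
time_s: 4.58
ee_pos: [538.5, -334.0, 18.1]
ee_rot: [180.0, 0.0, 75.7]
force: [0.3, 0.1, 0.7]
gripper_width: 68.7
gripper_force: 0.0
time_s: 5.32
ee_pos: [538.6, -334.0, 18.2]
ee_rot: [180.0, 0.0, 75.7]
force: [1.5, -0.1, 1.1]
gripper_width: 30.0
gripper_force: 40.0
```

```bash
python3 -m crank '1 0 0 -10 0 0 0;1 0 0 -25 0 0 0;1 0 0 -35 0 0 -1;1 0 0 -40 0 0 -1.4;1 0 0 -40 0 0 0;1 0 0 -40 0 0 0;1 0 0 -32 0 0 0;1 0 0 0 0 0 0' && python3 -m crank '1 15 -4 0 0 0 0;1 30 -7 0 0 0 0;1 38 -9 0 0 0 0;1 38 -9 0 0 0 0;1 38 -9 0 0 0 0;1 34 -7 0 0 0 0;1 23 -5 0 0 0 0;1 10 -2 0 0 0 0;1 0 0 0 0 0 0'
python3 - <<'E'
from h import *
P=pose(); im=grab_frame('wrist'); s=env.state(); print(s['time_s'],P[1],s['ee_rot'],s['force'])
print(proj('wrist',P[1]+P[0]@[150,0,13],P))
for n in ['shelf','ledge','keeper_a','shim']: print(n,models.search_frame(n,'wrist')[:2])
# expected ledge/shelf-edge
for X in [[572.5-31,57.3-146,0]]: pass
cv2.imwrite('pics/w2.png',im)
E
```

```text
time_s: 6.32
ee_pos: [539.3, -334.5, 243.3]
ee_rot: [179.7, 0.1, 78.1]
force: [-0.5, 0.0, -1.4]
gripper_width: 29.9
gripper_force: 40.0
time_s: 7.45
ee_pos: [533.5, -101.4, 239.1]
ee_rot: [-179.9, 0.0, 78.2]
force: [-0.7, -0.3, -0.5]
gripper_width: 29.7
gripper_force: 40.0
7.5 [ 533.53430946 -101.39875578  239.07939899] [-1.79930027e+02  3.16216205e-02  7.81091817e+01] [-0.28094858  0.00375071 -0.13205828]
[256.54213946  -5.43481906]
shelf [{'point': [610.7, 54.5, 180.1], 'p': 0.66}]
ledge [{'point': [604.8, 43.7, 191.7], 'p': 0.69}]
keeper_a [{'point': [601.1, 47.9, 191.8], 'p': 0.79}]
shim [{'point': [550.7, -35.4, 241.6], 'p': 0.8}]
```

View pics/w2.png

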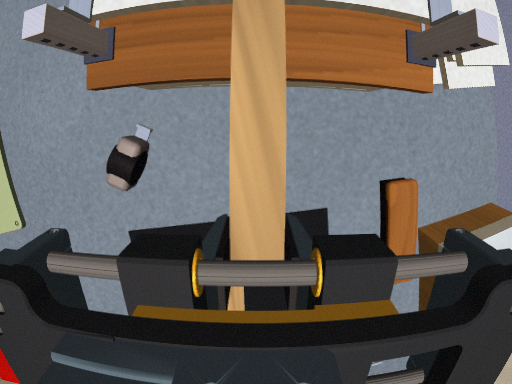

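The wedge sits centred in the jaws, running straight ahead at column 258. The ledge's near edge runs from (88,88) to (432,91), with an upright on each side. I'll work out the offset and yaw from those.

```bash
python3 - <<'E'
from h import *
P=pose()
A=px('wrist',88,86,160,P);C=px('wrist',432,89,160,P);print(A,C,(A+C)/2,np.linalg.norm(A-C),np.degrees(np.arctan2(*(C-A)[1::-1])))
im=grab_frame('top');cv2.imwrite('pics/t2.png',im)
c=cv2.resize(im[85:225,190:340],None,fx=5,fy=4.2,interpolation=cv2.INTER_CUBIC);cv2.imwrite('pics/t2c.png',c);print(c.shape)
E
```

```text
[411.69485881  36.5863598  160.        ] [708.77442162 -28.36024661 160.        ] [560.23464021   4.11305659 160.        ] 304.0959196049312 -12.331808036332767
(588, 750, 3)
```

View pics/t2c.png

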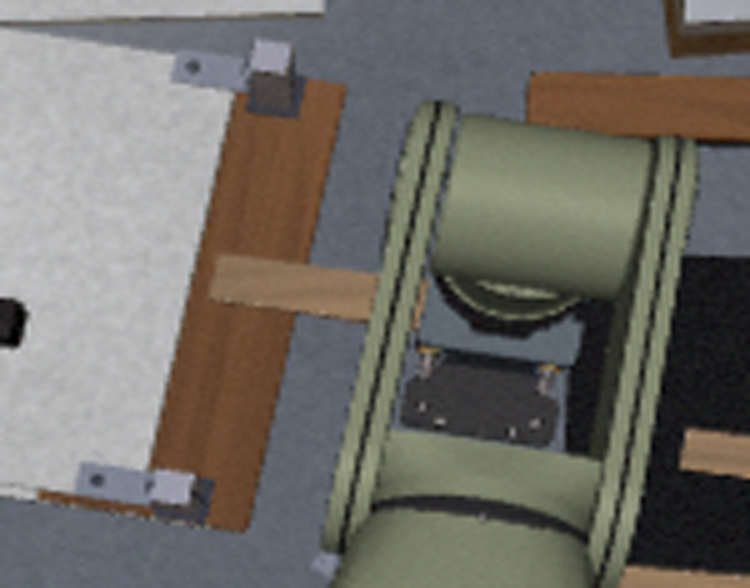

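```bash
python3 - <<'E'
from h import *
P=pose(); t=(px('top',233,146.2,227)+px('top',232,156,227))/2
a=np.radians(-12.1);ux=np.array([np.cos(a),np.sin(a)]);uy=np.array([-np.sin(a),np.cos(a)])
o=np.array([557.5,1.7])+60*uy
r=P[0].T@(t-P[1]);print('tip',t,'in tool',r,'unit',(t[:2]-o)@ux,(t[:2]-o)@uy,P[1],env.state()['ee_rot'])
E
```

```text
tip [564.65436208  44.75763565 227.        ] in tool [150.65313255  -0.69030772  12.7841391 ] unit -2.0302643972860284 -16.399278550406375 [ 534.07093749 -102.75724701  239.81759025] [-1.79995709e+02  1.27418003e-02  7.80242267e+01]
```

```bash
python3 -m crank '1 0 0 15 0 0 0;1 0 2 20 0 0 0;1 0 0 15 0 0 0;1 0 0 7 0 0 0;1 0 0 0 0 0 0;1 0 0 0 0 0 0'; for i in 1; do python3 -m crank '1 0 0 1 0 0 0;1 0 0 1 0 0 0;1 0 0 0 0 0 0'; done
```

```text
time_s: 8.5
ee_pos: [536.5, -102.5, 183.5]
ee_rot: [179.9, 0.0, 78.1]
force: [-1.0, -0.3, -0.9]
gripper_width: 29.6
gripper_force: 40.0
time_s: 8.88
ee_pos: [536.0, -102.4, 181.0]
ee_rot: [180.0, 0.0, 78.1]
force: [0.4, 0.2, -1.7]
gripper_width: 29.7
gripper_force: 40.0
```

```bash
python3 -m crank '1 0 0 1 0 0 0;1 0 0 1 0 0 0;1 0 0 0 0 0 0'
```

```text
time_s: 9.25
ee_pos: [536.0, -102.4, 178.8]
ee_rot: [-180.0, 0.0, 78.1]
force: [-0.6, -0.1, -1.1]
gripper_width: 29.5
gripper_force: 40.0
```

```bash
python3 -m crank '1 0 0 1 0 0 0;1 0 0 0 0 0 0'
```

```text
time_s: 9.5
ee_pos: [536.0, -102.4, 177.9]
ee_rot: [-180.0, 0.0, 78.1]
force: [1.1, 0.1, 0.1]
gripper_width: 29.7
gripper_force: 40.0
```

```bash
python3 -m crank '1 0 0 1 0 0 0;1 0 0 0 0 0 0' | grep -E 'pos|force: \['; python3 -m crank '1 0 0 0 0 0 0'| grep -E 'pos|force: \['; python3 -m crank '1 0 0 1 0 0 0;1 0 0 0 0 0 0' | grep -E 'pos|force: \['; python3 -m crank '1 0 0 0 0 0 0'| grep -E 'pos|force: \['
```

```text
ee_pos: [536.0, -102.4, 176.8]
force: [-0.3, 0.2, -0.0]
ee_pos: [536.1, -102.5, 176.9]
force: [-0.4, 1.2, -0.7]
ee_pos: [536.0, -102.5, 175.9]
force: [-0.4, -1.0, -1.4]
ee_pos: [536.1, -102.4, 175.9]
force: [-0.2, 0.1, -0.2]
```

```bash
python3 -m crank '1 0 0 1 0 0 0;1 0 0 0 0 0 0' | grep -E 'pos|force: \['; python3 -m crank '1 0 0 0 0 0 0'| grep -E 'pos|force: \[|rot'
```

```text
ee_pos: [536.0, -102.4, 174.8]
force: [0.3, 1.0, -0.3]
ee_pos: [536.0, -102.4, 174.9]
ee_rot: [-180.0, 0.0, 78.1]
force: [0.2, -0.4, -0.7]
```

```bash
python3 -m crank '1 0 0 1 0 0 0;1 0 0 0 0 0 0' | grep -E 'pos|force: \['; python3 -m crank '1 0 0 0 0 0 0'| grep -E 'force: \[';python3 -m crank '1 0 0 0.5 0 0 0;1 0 0 0 0 0 0' | grep -E 'pos|force: \['; python3 -m crank '1 0 0 0 0 0 0'| grep -E 'force: \['
```

```text
ee_pos: [536.0, -102.4, 173.9]
force: [-0.2, 0.7, -0.9]
force: [0.1, -0.2, -0.6]
ee_pos: [536.1, -102.5, 173.6]
force: [0.3, -0.3, -0.4]
force: [1.0, 0.1, -1.0]
```

```bash
python3 -m crank '1 0 0 0.5 0 0 0;1 0 0 0 0 0 0' | grep -E 'pos|force: \['; python3 -m crank '1 0 0 0 0 0 0'| grep -E 'force: \[';python3 -m crank '1 0 0 0.5 0 0 0;1 0 0 0 0 0 0' | grep -E 'pos|force: \['; python3 -m crank '1 0 0 0 0 0 0'| grep -E 'force: \['
```

```text
ee_pos: [536.2, -102.5, 173.3]
force: [-1.5, -0.9, 2.8]
force: [-0.7, -0.2, 2.8]
ee_pos: [536.4, -102.5, 172.9]
force: [-0.1, -1.8, 4.3]
force: [0.1, -1.4, 5.0]
```

Contact came at TCP z ≈ 173.4, so the ledge is at about 158.4 mm. That puts the level point near 104 mm of insertion. I'll ease up slightly and go in.

```bash
python3 -m crank '1 0 0 -0.7 0 0 0;1 5 0 0 0 0 0;1 8 0 0 0 0 0;1 8 0 0 0 0 0;1 8 0 0 0 0 0;1 6 0 0 0 0 0;1 0 0 0 0 0 0' ; python3 -m crank '1 6 0 0 0 0 0;1 6 0 0 0 0 0;1 5 0 0 0 0 0;1 0 0 0 0 0 0'| grep -E 'pos|force: \[|rot'
```

```text
time_s: 13.0
ee_pos: [543.6, -67.1, 173.2]
ee_rot: [180.0, -0.1, 78.1]
force: [0.8, 0.9, 4.3]
gripper_width: 29.9
gripper_force: 40.0
ee_pos: [547.0, -51.5, 173.4]
ee_rot: [180.0, 0.0, 78.1]
force: [-0.7, -0.7, 5.2]
```

```bash
python3 -m crank '1 3 0 0 0 0 0;1 3 0 0 0 0 0;1 3 0 0 0 0 0;1 3 0 0 0 0 0;1 0 0 0 0 0 0'| grep -E 'pos|force: \[|rot';  python3 -m crank '1 3 0 0 0 0 0;1 3 0 0 0 0 0;1 3 0 0 0 0 0;1 0 0 0 0 0 0'| grep -E 'pos|force: \[|rot'
```

```text
ee_pos: [549.3, -40.9, 173.6]
ee_rot: [179.9, 0.1, 78.1]
force: [-1.1, -3.3, 6.9]
ee_pos: [550.9, -33.3, 173.6]
ee_rot: [180.0, 0.3, 78.1]
force: [-1.1, -8.4, 7.2]
```

```bash
python3 -m crank '1 0 0 -0.4 0 0 0;0.8 0 0 0 0 0 0;0.2 0 0 0 0 0 0;-0.3 0 0 0 0 0 0;-0.3 0 0 0 0 0 0;-0.3 0 0 0 0 0 0'; python3 -m crank '-0.3 -10 0 0 0 0 0;-0.3 -20 0 0 0 0 0;-0.3 -16 0 0 0 0 0;0.5 0 0 0 0 0 0;1 0 0 0 0 0 0;1 0 0 0 0 0 0;1 0 0 0 0 0 0' 20
python3 - <<'E'
from h import *
im=grab_frame('wrist');P=pose();print(P[1])
c=grab_frame('side')[140:250,150:290];c=cv2.resize(c,(488,384),interpolation=cv2.INTER_CUBIC)
w=np.zeros((384,800,3),np.uint8);w[:,:488]=c;w[:,488:]=im[:,100:412];cv2.imwrite('pics/w3.png',w)
E
```

```text
time_s: 15.38
ee_pos: [551.0, -30.8, 173.3]
ee_rot: [-180.0, 0.0, 78.1]
force: [0.4, 0.5, -0.6]
gripper_width: 59.4
gripper_force: 0.0
time_s: 16.25
ee_pos: [541.7, -75.6, 173.5]
ee_rot: [180.0, -0.0, 78.1]
force: [0.8, -0.2, 0.0]
gripper_width: 22.3
gripper_force: 0.0
[541.72057476 -75.63478412 173.53893654]
```

View pics/w3.png

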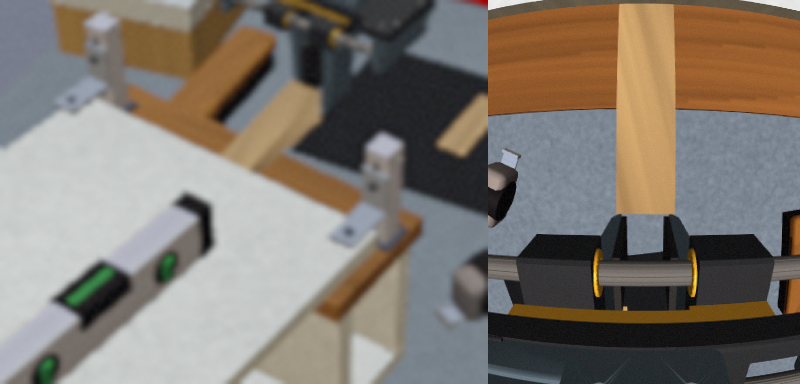

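The wedge lies square, held by the shelf, with its butt at about (646,213) in the picture and the closing fingers right behind it. Now I'll push on the butt.

```bash
python3 -m crank '1 0 0 0 0 0 0;1 0 0 0 0 0 0;1 3 0 0 0 0 0;1 4 0 0 0 0 0;1 4 0 0 0 0 0;1 4 0 0 0 0 0;1 3 0 0 0 0 0;1 0 0 0 0 0 0';  python3 -m crank '1 3 0 0 0 0 0;1 3 0 0 0 0 0;1 3 0 0 0 0 0;1 3 0 0 0 0 0;1 0 0 0 0 0 0'| grep -E 'pos|force: \[|rot'
```

```text
time_s: 17.35
ee_pos: [545.1, -59.6, 173.6]
ee_rot: [180.0, 0.2, 78.1]
force: [-0.8, -5.0, 0.8]
gripper_width: 0.4
gripper_force: 2.4
ee_pos: [547.6, -47.9, 173.6]
ee_rot: [-180.0, 0.2, 78.1]
force: [-0.9, -4.7, 0.5]
```

```bash
python3 -m crank '1 2 0 0 0 0 0;1 2 0 0 0 0 0;1 2 0 0 0 0 0;1 2 0 0 0 0 0;1 0 0 0 0 0 0'| grep -E 'pos|force: \[';python3 -m crank '1 2 0 0 0 0 0;1 2 0 0 0 0 0;1 0 0 0 0 0 0'| grep -E 'pos|force: \['
```

```text
ee_pos: [549.2, -40.2, 173.6]
force: [-1.2, -4.9, 1.5]
ee_pos: [550.0, -36.3, 173.6]
force: [-0.8, -5.7, 0.8]
```

```bash
python3 -m crank '1 2 0 0 0 0 0;1 2 0 0 0 0 0;1 2 0 0 0 0 0;1 0 0 0 0 0 0'| grep -E 'pos|force: \[';python3 -m crank '1 1 0 0 0 0 0;1 1 0 0 0 0 0;1 0 0 0 0 0 0'| grep -E 'pos|force: \['
```

```text
ee_pos: [551.2, -30.4, 173.6]
force: [-1.7, -6.2, 0.8]
ee_pos: [551.6, -28.6, 173.6]
force: [-2.0, -5.9, 0.4]
```

```bash
python3 -m crank '1 1 0 0 0 0 0;1 0 0 0 0 0 0'| grep -E 'pos|force: \['; python3 -m crank '1 1 0 0 0 0 0;1 0 0 0 0 0 0'| grep -E 'pos|force: \['
python3 - <<'E'
from h import *
c=grab_frame('side')[140:250,150:290];c=cv2.resize(c,(488,384),interpolation=cv2.INTER_CUBIC)
w=np.zeros((384,800,3),np.uint8);w[:,:488]=c;w[:,488:]=grab_frame('wrist')[:,100:412];cv2.imwrite('pics/w4.png',w)
E
```

```text
ee_pos: [551.8, -27.7, 173.6]
force: [-1.1, -5.7, 1.0]
ee_pos: [552.0, -26.7, 173.6]
force: [-0.2, -5.9, 0.3]
```

View pics/w4.png

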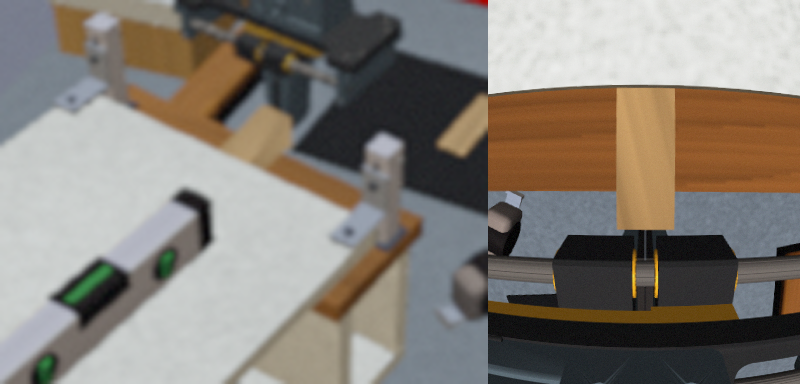

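The wedge is still square and centred (columns 617–675). I'll continue in 1 mm steps.

```bash
python3 -m crank '1 1 0 0 0 0 0;1 0 0 0 0 0 0'| grep -E 'pos|force: \['; python3 -m crank '1 1 0 0 0 0 0;1 0 0 0 0 0 0'| grep -E 'pos|force: \['
```

```text
ee_pos: [552.2, -25.7, 173.6]
force: [-1.4, -6.6, 0.4]
ee_pos: [552.4, -24.7, 173.6]
force: [-1.6, -6.1, 1.2]
```

```bash
python3 -m crank '1 1 0 0 0 0 0;1 0 0 0 0 0 0'| grep -E 'pos|force: \['
```

```text
ee_pos: [552.6, -23.8, 173.6]
force: [-1.1, -5.5, 0.8]
```

```bash
python3 -m crank '1 1 0 0 0 0 0;1 0 0 0 0 0 0'| grep -E 'pos|force: \['
```

```text
ee_pos: [552.8, -22.8, 173.6]
force: [-1.4, -5.0, 0.7]
```

```bash
python3 -m crank '1 0.8 0 0 0 0 0;1 0 0 0 0 0 0'| grep -E 'pos|force: \['
```

```text
ee_pos: [553.0, -22.0, 173.6]
force: [-0.7, -6.5, 0.6]
```

```bash
python3 -m crank '1 0.8 0 0 0 0 0;1 0 0 0 0 0 0'| grep -E 'pos|force: \['
```

```text
ee_pos: [553.1, -21.2, 173.6]
force: [-0.4, -4.4, 2.2]
```

```bash
python3 -m crank '1 0.8 0 0 0 0 0;1 0 0 0 0 0 0'| grep -E 'pos|force: \['
```

```text
ee_pos: [553.3, -20.5, 173.6]
force: [-1.1, -6.1, 0.6]
```

```bash
python3 -m crank '1 0.6 0 0 0 0 0;1 0 0 0 0 0 0'| grep -E 'pos|force: \['
```

```text
ee_pos: [553.4, -19.9, 173.6]
force: [-1.2, -6.1, 1.3]
```

```bash
python3 -m crank '1 0.6 0 0 0 0 0;1 0 0 0 0 0 0'| grep -E 'pos|force: \['
```

```text
ee_pos: [553.5, -19.4, 173.6]
force: [-2.3, -6.4, 0.5]
```

```bash
python3 -m crank '1 0.6 0 0 0 0 0;1 0 0 0 0 0 0'| grep -E 'pos|force: \['
```

```text
ee_pos: [553.5, -19.3, 173.6]
force: [-1.2, -7.7, 0.9]
```

```bash
python3 -m crank '1 0 0 0 0 0 0'| grep -E 'pos|force: \[';python3 -m crank '1 0 0 0 0 0 0'| grep -E 'pos|force: \['; python3 -m crank '1 0.3 0 0 0 0 0;1 0 0 0 0 0 0'| grep -E 'pos|force: \['; python3 -m crank '1 0 0 0 0 0 0'| grep -E 'pos|force: \['
```

```text
ee_pos: [553.6, -19.3, 173.6]
force: [-1.4, -8.0, 0.4]
ee_pos: [553.5, -19.2, 173.6]
force: [-2.1, -8.4, 1.3]
ee_pos: [553.6, -19.2, 173.6]
force: [-0.9, -8.5, 1.3]
ee_pos: [553.6, -19.2, 173.6]
force: [-1.8, -8.0, 1.1]
```

```bash
python3 -m crank '1 0.5 0 0 0 0 0;1 0 0 0 0 0 0'| grep -E 'pos|force: \['; python3 -m crank '1 0 0 0 0 0 0'| grep -E 'pos|force: \['
```

```text
ee_pos: [553.6, -19.1, 173.6]
force: [-1.6, -9.5, 1.2]
ee_pos: [553.6, -19.1, 173.6]
force: [-2.2, -9.2, 1.0]
```

```bash
python3 -m crank '1 0.5 0 0 0 0 0;1 0 0 0 0 0 0'| grep -E 'pos|force: \['; python3 -m crank '1 0 0 0 0 0 0'| grep -E 'pos|force: \['
```

```text
ee_pos: [553.6, -18.9, 173.6]
force: [-2.8, -10.9, 1.5]
ee_pos: [553.6, -19.0, 173.6]
force: [-2.8, -8.7, 2.1]
```

```bash
python3 -m crank '1 0.6 0 0 0 0 0;1 0 0 0 0 0 0'| grep -E 'pos|force: \['; python3 -m crank '1 0 0 0 0 0 0'| grep -E 'pos|force: \['
```

```text
ee_pos: [553.7, -18.8, 173.7]
force: [-2.7, -12.2, 1.9]
ee_pos: [553.6, -18.8, 173.6]
force: [-2.6, -11.8, 1.9]
```

```bash
python3 -m crank '1 0.6 0 0 0 0 0;1 0 0 0 0 0 0'| grep -E 'pos|force: \['; python3 -m crank '1 0 0 0 0 0 0'| grep -E 'pos|force: \['
```

```text
ee_pos: [553.7, -18.7, 173.6]
force: [-2.4, -12.6, 2.1]
ee_pos: [553.7, -18.6, 173.6]
force: [-2.4, -12.6, 1.4]
```

Push is about 13 N and the wedge has gone roughly 0.8 mm past keeper contact, so the load is about 15 N. I'll back off and check.

```bash
python3 -m crank '1 -3 0 0 0 0 0;1 -8 0 0 0 0 0;1 -20 0 0 0 0 0;1 -30 0 0 0 0 0;1 -20 0 0 0 0 0;1 0 0 -25 0 0 0;1 0 0 -35 0 0 0;1 0 0 -20 0 0 0;1 0 0 0 0 0 0;1 0 0 0 0 0 0'
python3 - <<'E'
from h import *
im=grab_frame('wrist');c=grab_frame('side')[140:250,150:290];c=cv2.resize(c,(488,384),interpolation=cv2.INTER_CUBIC)
w=np.zeros((384,800,3),np.uint8);w[:,:488]=c;w[:,488:]=im[:,100:412];cv2.imwrite('pics/w5.png',w)
E
```

```text
time_s: 26.32
ee_pos: [537.2, -94.1, 252.5]
ee_rot: [-179.9, -0.0, 78.1]
force: [-0.6, -0.7, -0.3]
gripper_width: 0.4
gripper_force: 0.0
```

View pics/w5.png

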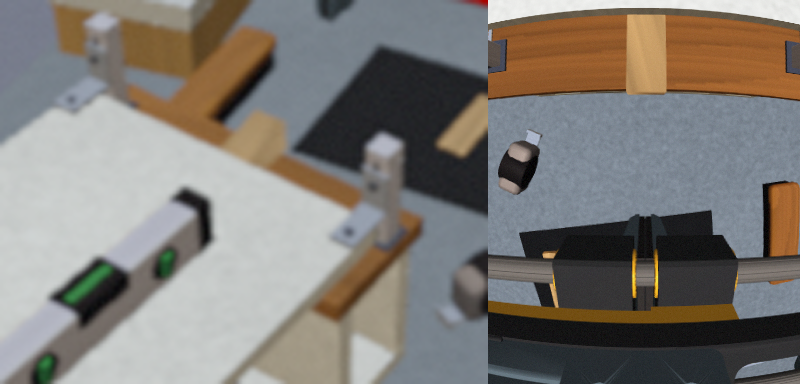

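The wedge stands square and midway between the uprights, its butt (646,94) about at the ledge's edge. That matches the expected insertion of about 105 mm. The robot is clear, so I'll hand in.

```bash
python3 -c "
from workcell import env
print(env.job_done())"
```

```text
the job is handed in; nothing more can be done
None
```

I pushed the big wedge in square and midway between the uprights, about 105 mm deep, and handed the job in with the robot clear; the load on it is about 15 N by estimate from the push force, and no verdict came back.

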